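# Measure the shouldered shaft in the bench caliper

## Task

Stand the shouldered steel shaft (the round piece with a wide foot and a narrower top) upright, wide foot down, on the plate of the bench caliper between its two open jaws, and let go of it. Then slide the movable jaw shut by its black tab until both jaws bear on the shaft's foot, keep it pressed there for a moment, and let go, leaving the jaws shut on the standing shaft.

Things in the scene. Friction and masses are not known exactly. Their poses are not given: they have to be found in the camera images.
- gauge: Bench caliper fixed flat, turned in yaw: grey plate (x -65..85, y -95..175, top at z 10 mm), steel beam along y at x 56..74 mm, two steel jaws. Origin: bench level, under the spot between the jaws where a part stands; z up, x towards the beam, y the way the movable jaw opens. Fixed jaw: flat face at y -45 mm, looking to +y. Both faces span x -30..74, z 14..44 mm; heads on the beam reach z 50.
- jaw (a joint): Gap between the two flat jaw faces, in m: 0 shut on nothing, 0.15 fully open, 0.105 to 0.14 at the start. The movable jaw's face is at y = -45 mm + gap in the caliper's frame. It slides along the caliper's y with about 1.5 N of friction, has no spring and stays where it is left.
- jaw_tab (a point): Centre of the top of the upright black tab that moves the jaw: 16 by 16 mm, 40 mm tall, sides square to the caliper's x and y. Its top is 90 mm above the bench; it stands on the jaw's steel carriage (34 mm in x, 60 mm in y, top at 50 mm). In the caliper's frame it is at x 65 mm, and in y 32 mm beyond the movable jaw's face.
- shaft: Shouldered shaft, bare turned steel, about 0.5 kg, standing on the bench: foot 40 mm in diameter and 40 mm high, on it a concentric spigot 26 mm in diameter and 35 mm high; 75 mm overall. Origin: centre of its underside, z up its axis. The only round piece with a narrower top; near it stand a plain round stub of equal height, a bored bush and a square-sided stepped block.
Things that resemble listed ones, but are neither listed nor needed, are in the scene too. Leave any orange look-alike of the shaft alone.

How it is judged:
By the outcome, as a careful person would: the job done as asked, in the order asked, and still so for the second after the job is handed in, with the robot touching nothing.
It also fails if it takes over 45 s, if anything falls off the work surface, if the arm or the gripper's body presses on something with over 40 N, if the wrist force passes 120 N, or if a joint passes its speed limit or range.

## Robot

A 6-joint arm with a two-finger parallel gripper is mounted at the origin on the work surface. World frame = base frame: x ahead of the robot, y to its left, z up, the work surface at z = 0. Lengths are in mm, angles in rad, forces in N, time in s.
With the tool pointing down it reaches from about 275 to 850 mm from the base axis. Payload 5.2 kg.
Tool frame: the origin (TCP) lies midway between the tips of the shut fingers; the grasp point (between the pads) lies 19 mm behind it (ctrl.tcp_to_grasp is the distance from the TCP to the grasp point, in mm); z points along the fingers, y is the line along which they close (so a half turn about z gives the same grasp; the last joint's range is limited). The gripper opens to 85 mm and grips with 20 to 120 N. Pads are 22 mm wide; open, the fingers measure 114 mm over their backs; the gripper's body (76 mm by 85 mm) begins 54 mm behind the grasp point. The pads swing forward as they close: fully open they stand 13 mm farther back than shut.
Start: joints at [-1.536, 0.259, 1.535, -0, 1.348, -0.203], TCP at [129.582, -534.522, 231.31] pointing down, gripper open.
Joint ranges: [-3.14, 3.14], [-0.91, 2.08], [0.19, 2.58], [-1.22, 4.36], [0.22, 2.71], [-3.12, 3.12]. Speed limits (rad/s): [2.57, 2.57, 3.14, 3.14, 3.14, 3.14].

## Interface

Orientations are given as a unit quaternion [x, y, z, w].
In Python, from workcell import readout, snapshot, camera_params, ctrl gives the robot as it stands.
- The arm moves only by the tool step_arm, never from a script. Its argument "commands" is a list of rows, each a list of 2 entries, a list of its own where there are three numbers: the shift along the tool's x, y, z scaled (see below), then the turn, a rotation vector about the tool's x, y, z scaled (see below). In form: [[[x, y, z], [ax, ay, az]], ...]. A call has 1 to 5 rows; each row is the pose to reach, as a shift and turn from the pose commanded when the call began, along the tool's axes at that moment; what a row does not reach only later rows make up. The controller multiplies each number of a shift by 0.25 m and each number of a turn by 120 degrees. A row lasts 1/8 s, in which the tool goes at most 62.5 mm and 10.7 degrees, less where a joint would pass 70% of its speed; a pose out of reach is approached as far as the arm can. A call with a number of a shift or a turn outside -1 to 1 is refused whole. A call with a gripper value outside its range is refused whole. "claw" is the opening, from 0 (shut) to 1 (fully open), set as the call begins (left out, the last holds). The fingers move at their own pace and stop on an object; "force" is the grip in N (left out, the last holds). Time passes only in rows, so rows that repeat a pose let the fingers close. It gives the time, the measured TCP pose, the force, the opening and the grip force at its end, in the units of the state.
- readout.observe(): the state, without advancing time (a new reading comes with each control period).
- snapshot(name): name is "side" or "top" or "wrist"; returns the picture (480x640x3 uint8, red, green, blue); there is no depth.
- camera_params(name): a dict with "vfov" (degrees; the focal length in pixels is half the picture's height over the tangent of half this angle, whatever the lens; pixels are square), "cx", "cy" (the principal point, pixels), "rvec" (rotation vector, rad) and "tvec" (3), from world to camera coordinates, as OpenCV has them. Camera axes: x right, y down, z forward; pixel columns grow to the right and rows downward; lengths in mm; the calibration is good to about 2 mm. A picture is of the moment at which its call begins: read the wrist's pose just before it. camera_params takes no time and is no camera call; for the wrist camera it gives the pose at the moment of the call.
- ctrl.job_done(): hands the job in; it is judged then, once.
The state is a dict: "clock": time; "q": joint angles; "joint_vel": joint speeds; "joint_efforts": joint torques, N m; "tcp_pos": TCP position; "eef_rot": TCP orientation; "contact_force": force on the tool from outside, world axes, zero at the start; "torque": the same for the moment, N m; "grip_width": finger opening in mm; "grasp_force": force on a finger pad.
Only numpy, scipy, OpenCV 4.12 (cv2) and the standard library are available. Lean on these libraries where they do the work, as an engineer would, in place of code of your own. Each camera call takes 0.05 s, during which the arm holds its last target. There are 200 camera calls.

## Working session

There is one attempt and no reset: what is moved stays moved. The work goes in short steps, Python scripts to look and compute and a tool call to move; the robot and the scene stay as the last step left them, time stands still between calls to the robot, and variables do not carry over. Pictures are saved under pics/ and viewed, at most 10 in all, crops included, and the job is handed in when it is done.

Besides the shell and the picture viewer there is one more tool, called as name([rows], argument=value, ...), one row to a line, values as JSON. step_arm: Moves the arm, as the interface text tells. Its arguments: {"type":"object","properties":{"commands":{"type":"array","items":{"type":"array"}},"claw":{"type":"number"},"force":{"type":"number"}},"required":["commands"]}

```bash
mkdir -p pics; ls
python3 - <<'E'
from workcell import readout, snapshot, camera_params, ctrl
import cv2
for n in("top","side"):
    im=snapshot(n); cv2.imwrite(f"pics/{n}0.png",im[:,:,::-1]); print(n,camera_params(n))
print(readout.observe())
E
```

```text
pics
top {'vfov': 48.457187082743154, 'cx': 318.31168590703794, 'cy': 241.63172699332327, 'rvec': array([ 2.20648478, -2.19204986,  0.02476513]), 'tvec': array([ 85.49712444, 515.66464931, 991.75979064])}
side {'vfov': 47.79787878535141, 'cx': 323.44595483065507, 'cy': 253.20044091988024, 'rvec': array([ 2.41769848, -0.18913438,  0.07107469]), 'tvec': array([-501.22905552,  183.14086353,  999.78934959])}
{'clock': 0.1, 'q': array([-1.53578818e+00,  2.59290406e-01,  1.53598971e+00,  5.06651492e-06,
        1.34803409e+00, -2.02750485e-01]), 'joint_vel': array([-5.23489374e-04,  4.68337356e-05, -2.58042854e-03,  3.86901152e-04,
        6.28693135e-04,  9.91347123e-04]), 'joint_efforts': array([ 3.23778710e-03, -4.46968138e+01, -2.91250080e+01, -3.67532321e-04,
        6.21080515e-03, -1.04280429e-05]), 'tcp_pos': array([ 129.57211713, -534.01272143,  230.54048022]), 'eef_rot': array([ 9.92941871e-01,  1.18598904e-01,  7.45713215e-05, -8.57545037e-04]), 'contact_force': array([-0.5765657 ,  0.08635984,  0.62561045]), 'torque': array([ 0.04763107, -0.06484605,  0.00302942]), 'grasp_force': 0.0, 'grip_width': 85.46112560192817}
```

View pics/top0.png

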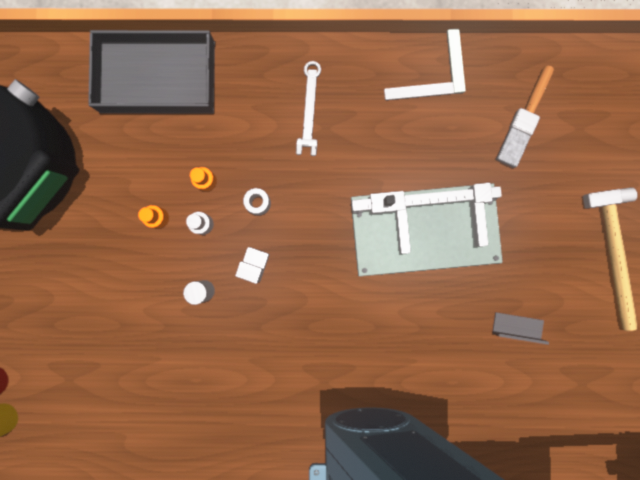

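View pics/side0.png

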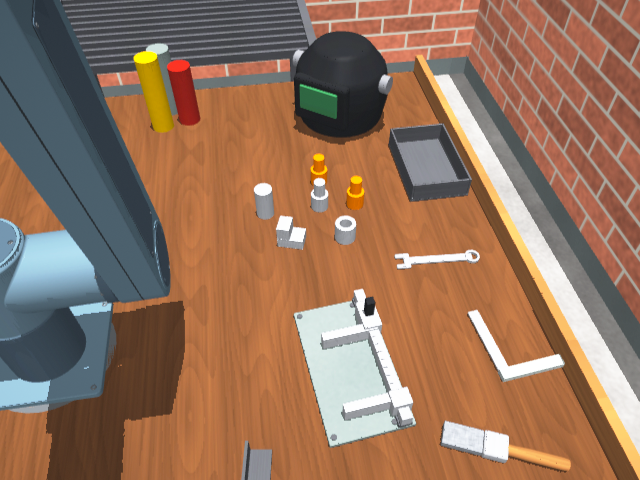

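The only bare-steel round piece with a narrower top is at top (198,223) / side (319,195). The others are two orange look-alikes at top (202,178) and (151,216), the plain stub (195,293), the bush (256,201) and the stepped block (252,265). The caliper is at top (352–502, 185–275), with its black tab at (390,201). I'll check this in enlarged crops.

```bash
cat > h.py <<'E'
import numpy as np, cv2
from scipy.spatial.transform import Rotation as R
from workcell import readout, snapshot, camera_params, ctrl
def cam(n):
    p=camera_params(n); f=240/np.tan(np.radians(p['vfov'])/2)
    K=np.array([[f,0,p['cx']],[0,f,p['cy']],[0,0,1]]); Rm=cv2.Rodrigues(np.array(p['rvec']))[0]
    return K,Rm,np.array(p['tvec'])
def P(c): return c[0]@np.c_[c[1],c[2]]
def proj(c,X):
    x=np.c_[np.atleast_2d(X),np.ones(len(np.atleast_2d(X)))]@P(c).T; return x[:,:2]/x[:,2:]
def tri(c1,u1,c2,u2):
    X=cv2.triangulatePoints(P(c1),P(c2),np.array(u1,float).reshape(2,1),np.array(u2,float).reshape(2,1)).ravel(); return X[:3]/X[3]
def onz(c,u,z):
    o=-c[1].T@c[2]; d=c[1].T@np.linalg.solve(c[0],np.array([u[0],u[1],1.])); return o+d*(z-o[2])/d[2]
E
python3 - <<'E'
from h import *
t=cv2.imread('pics/top0.png'); s=cv2.imread('pics/side0.png')
a=cv2.resize(t[185:250,165:230],(400,400),interpolation=2)   # x6.154
b=cv2.resize(s[150:215,285:350],(400,400),interpolation=2)
cv2.imwrite('pics/shaft.png',np.hstack([a,b]))
a=cv2.resize(t[180:280,345:510],None,fx=4.8,fy=4.8,interpolation=2)
cv2.imwrite('pics/cal.png',a)
T,S=cam('top'),cam('side')
print(tri(T,(199,219),S,(319,184)), onz(T,(360,274),10),onz(T,(501,263),10),onz(S,(333,443),10),onz(S,(297,314),10),onz(S,(414,425),10))
E
```

```text
[547.93520458 298.6876026   75.15613408] [455.01344688  10.52138343  10.        ] [ 477.35292736 -252.22147788   10.        ] [ 483.36732866 -252.21269518   10.        ] [457.02704055   7.83926343  10.        ] [ 621.07320516 -243.18552398   10.        ]
```

View pics/shaft.png

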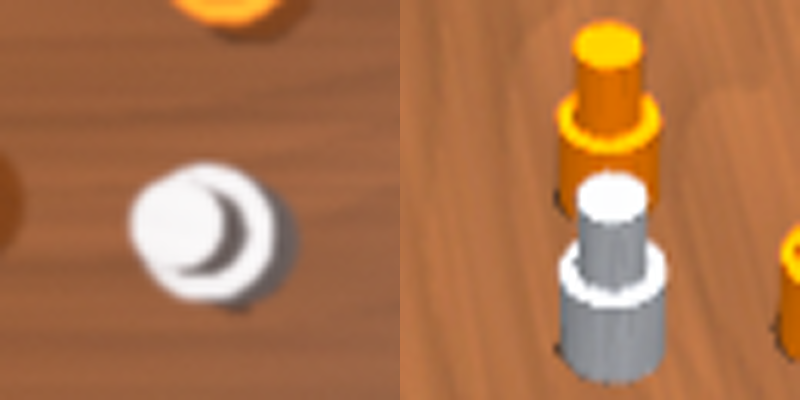

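View pics/cal.png

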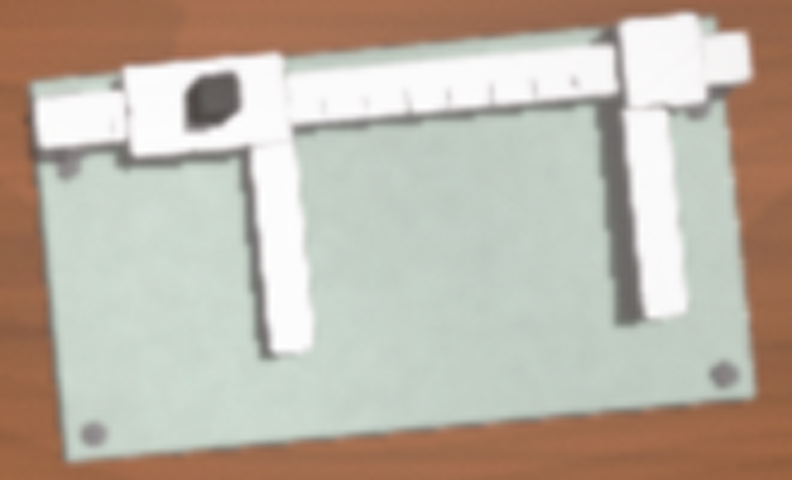

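The crops confirm it. The bare steel stepped round at top (198,223) / side (319,195) is the shaft, with an orange one behind it. The caliper crop shows the plate corners, jaw tips and tab clearly, so I'll fit the poses now.

Run:
```python
from h import *
from scipy.optimize import least_squares
T,S=cam('top'),cam('side')
c=lambda u,s,o:((u[0]+.5)/s-.5+o[0],(u[1]+.5)/s-.5+o[1])
a=c((178,222),6.154,(165,185)); b=c((213,198),6.154,(285,150))
a2=c((207,232),6.154,(165,185)); b2=c((213,270),6.154,(285,150))
print('spigot',tri(T,a,S,b),'shoulder',tri(T,a2,S,b2))
print('atz75',onz(T,a,75),onz(S,b,75),'z40',onz(T,a2,40),onz(S,b2,40))
k=lambda *u:c(u,4.8,(345,180))
obs=[(T,k(67,461),(-65,175,10),0),(T,k(755,398),(-65,-95,10),0),(T,k(30,82),(85,175,10),0),(T,k(645,322),(-30,-45,44),0),(T,k(313,350),(-30,-45,44),1),(T,k(222,92),(65,-13,90),1),
(S,(333,445),(-65,-95,10),0),(S,(295,314),(-65,175,10),0),(S,(414,425),(85,-95,10),0)]
def w(p,X,g):
    X=np.array(X,float); X[1]+=g*p[3]
    return np.r_[p[0]+np.cos(p[2])*X[0]-np.sin(p[2])*X[1],p[1]+np.sin(p[2])*X[0]+np.cos(p[2])*X[1],X[2]]
f=lambda p:np.concatenate([proj(cm,w(p,X,g))[0]-u for cm,u,X,g in obs])
r=least_squares(f,[530,-140,.08,120],x_scale=[100,100,.1,100],loss='soft_l1')
print(r.x); print(f(r.x).reshape(-1,2).round(1))
q=readout.observe(); M=R.from_quat(q['eef_rot']).as_matrix(); print(M.round(3)); print(w(r.x,(65,-13,90),1))
m=tri(T,k(222,92),S,(370,300));print('tab tri',m)
for n,X in (('orangeA',(202,173)),('orangeB',(147,213)),('bush',(256,200))): print(n,onz(T,X,75))
```

```text
spigot [547.50675652 308.67507733  72.82170223] shoulder [547.17984566 308.57777966  37.90914825]
atz75 [548.42354101 308.03057505  75.        ] [546.09959019 306.28629605  75.        ] z40 [548.00123525 307.98417119  40.        ] [545.90822968 306.38369193  40.        ]
[ 5.33074360e+02 -1.54597545e+02  9.46472800e-02  1.25505955e+02]
[[-0.2  0.1]
 [ 0.8  0.5]
 [ 0.3 -0.6]
 [ 0.4 -0.4]
 [ 0.2 -0.2]
 [-0.2  0.1]
 [-3.4  0.4]
 [-1.  -2. ]
 [ 2.9 -1.7]]
[[ 0.972  0.236 -0.   ]
 [ 0.236 -0.972  0.002]
 [ 0.    -0.002 -1.   ]]
[587.15094717 -36.45224167  90.        ]
tab tri [586.66708633 -36.87498993  88.50701845]
orangeA [632.75920535 294.23048558  75.        ]
orangeB [561.44797096 390.38730392  75.        ]
bush [585.49397253 198.30721664  75.        ]
```

The caliper origin is at about (533,-155), yaw 0.095, gap about 125 mm. The shaft is at about (547.5,307.5), and both of its heights check out at 73 and 38 mm. I'm moving towards the shaft now.

step_arm([
  [[0.8, -0.95, 0], [0, 0, 0]],
  [[0.8, -0.95, 0], [0, 0, 0]],
  [[0.8, -0.95, 0], [0, 0, 0]],
  [[0.8, -0.95, 0], [0, 0, 0]],
  [[0.8, -0.95, 0], [0, 0, 0]],
], claw=0.6)

```text
clock: 0.72
tcp_pos: [268.4, -254.5, 231.1]
eef_rot: [0.993, 0.118, 0.0, -0.0]
contact_force: [1.6, 0.1, -0.0]
grip_width: 51.1
grasp_force: 0.0
```

step_arm([
  [[0.8, -0.95, 0], [0, 0, 0]],
  [[0.8, -0.95, 0], [0, 0, 0]],
  [[0.8, -0.95, 0], [0, 0, 0]],
  [[0.8, -0.95, 0], [0, 0, 0]],
  [[0.8, -0.95, 0], [0, 0, 0]],
])

```text
clock: 1.35
tcp_pos: [406.8, 23.5, 231.4]
eef_rot: [0.993, 0.119, 0.0, 0.0]
contact_force: [0.4, -0.4, 0.1]
grip_width: 51.2
grasp_force: 0.0
```

```bash
cat >> h.py <<'E'
YAW=0.0947
def goto(x,y,z,yaw=YAW):
    o=readout.observe(); r=R.from_quat(o['eef_rot'])
    c,s=np.cos(yaw),np.sin(yaw); G=R.from_matrix(np.array([[c,s,0],[s,-c,0],[0,0,-1]]))
    d=r.inv().apply(np.array([x,y,z])-o['tcp_pos'])/250; t=(r.inv()*G).as_rotvec(degrees=True)/120
    print('t',round(o['clock'],2),'tcp',o['tcp_pos'].round(1),'q',o['q'].round(2),'F',o['contact_force'].round(1),'grip',round(o['grip_width'],1),round(o['grasp_force'],1))
    print('shift',d.round(4),'turn',t.round(4))
E
python3 -c "
from h import *
goto(547.5,307.5,150)"
```

```text
t 1.35 tcp [406.8  23.5 231.4] q [-0.22 -0.01  1.84 -0.    1.3   1.12] F [ 0.4 -0.4  0.1] grip 51.2 0.0
shift [ 0.8146 -0.9714  0.3254] turn [ 0.0002 -0.0002  0.0685]
```

step_arm([
  [[0.815, -0.97, 0.2], [0, 0, 0.0685]],
  [[0.815, -0.97, 0.2], [0, 0, 0.0685]],
  [[0.815, -0.97, 0.2], [0, 0, 0.0685]],
  [[0.815, -0.97, 0.2], [0, 0, 0.0685]],
  [[0.815, -0.97, 0.2], [0, 0, 0.0685]],
])

```text
clock: 1.98
tcp_pos: [542.9, 297.3, 182.2]
eef_rot: [0.999, 0.047, -0.0, 0.0]
contact_force: [1.9, -0.4, 0.5]
grip_width: 51.6
grasp_force: 0.0
```

step_arm([
  [[0, 0, 0.1], [0, 0, 0]],
  [[0, 0, 0.1], [0, 0, 0]],
])

```text
clock: 2.22
tcp_pos: [540.5, 295.3, 155.0]
eef_rot: [0.999, 0.048, -0.003, 0.001]
contact_force: [0.1, -1.1, 0.0]
grip_width: 51.5
grasp_force: 0.0
```

Run:
```python
from h import *
goto(547.5,307.5,150)
W=cam('wrist'); im=snapshot('wrist')
cv2.imwrite('pics/w1.png',im[:,:,::-1])
print('expect spigot top',proj(W,[547.5,307.5,75]),'shoulder',proj(W,[547.5,307.5,40]))
```

```text
t 2.23 tcp [540.5 295.3 155. ] q [ 0.32  0.44  1.47 -0.    1.24  1.79] F [ 0.1 -1.1  0. ] grip 51.5 0.0
shift [ 0.0325 -0.046   0.0197] turn [0.0008 0.003  0.0004]
expect spigot top [[300.63404748 233.01910517]] shoulder [[303.3126395  217.89100559]]
```

View pics/w1.png

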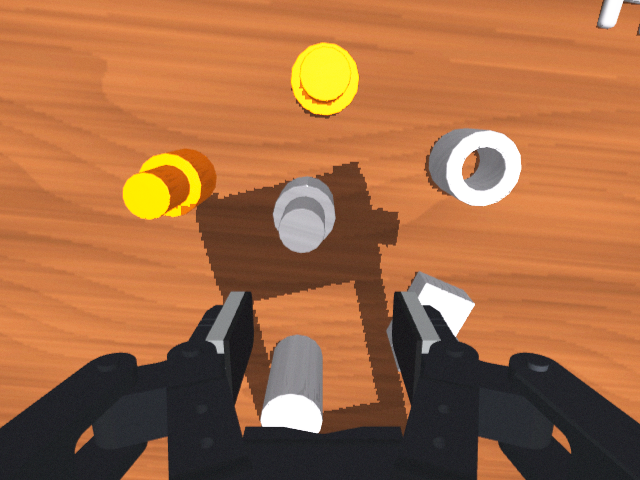

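The wrist view shows the steel spigot top at about (302,230), within 2 px of the predicted (301,233). The shaft is therefore at about (548,307). The orange pieces at (325,75) and (147,195) are clear of the fingers.

step_arm([
  [[0.035, -0.044, 0.1], [0, 0, 0]],
  [[0.035, -0.044, 0.2], [0, 0, 0]],
  [[0.035, -0.044, 0.2], [0, 0, 0]],
])

```text
clock: 2.65
tcp_pos: [549.2, 305.9, 107.4]
eef_rot: [0.999, 0.047, -0.001, 0.0]
contact_force: [-0.2, 0.2, 0.5]
grip_width: 51.0
grasp_force: 0.0
```

```bash
python3 -c "
from h import *
goto(548.3,307,47)"
```

```text
t 2.65 tcp [549.2 305.9 107.4] q [ 0.33  0.5   1.49 -0.    1.15  1.81] F [-0.2  0.2  0.5] grip 51.0 0.0
shift [-0.0026 -0.0049  0.2418] turn [ 0.0004  0.0013 -0.0007]
```

step_arm([
  [[-0.003, -0.005, 0.12], [0, 0, 0]],
  [[-0.003, -0.005, 0.2], [0, 0, 0]],
  [[-0.003, -0.005, 0.24], [0, 0, 0]],
  [[-0.003, -0.005, 0.24], [0, 0, 0]],
])

```text
clock: 3.15
tcp_pos: [549.7, 308.0, 48.8]
eef_rot: [0.999, 0.047, 0.0, -0.0]
contact_force: [1.4, -0.5, 0.2]
grip_width: 51.3
grasp_force: 0.0
```

step_arm([
  [[0, 0, 0], [0, 0, 0]],
  [[0, 0, 0], [0, 0, 0]],
  [[0, 0, 0], [0, 0, 0]],
  [[0, 0, 0], [0, 0, 0]],
  [[0, 0, 0], [0, 0, 0]],
], claw=0, force=60)

```text
clock: 3.78
tcp_pos: [550.2, 308.4, 49.6]
eef_rot: [0.999, 0.047, 0.001, -0.0]
contact_force: [0.7, -1.7, 5.6]
grip_width: 23.4
grasp_force: 58.8
```

The grip holds 59 N at 23.4 mm, slightly under the 26 mm expected. I'll lift a little and look.

step_arm([
  [[0, 0, -0.06], [0, 0, 0]],
  [[0, 0, -0.16], [0, 0, 0]],
  [[0, 0, -0.26], [0, 0, 0]],
  [[0, 0, -0.3], [0, 0, 0]],
  [[0, 0, -0.3], [0, 0, 0]],
])

```text
clock: 4.4
tcp_pos: [549.4, 308.4, 123.4]
eef_rot: [0.999, 0.047, 0.0, -0.0]
contact_force: [-0.0, -0.1, -5.6]
grip_width: 23.5
grasp_force: 59.4
```

Run:
```python
from h import *
goto(550,308,120)
im=snapshot('wrist')[:,:,::-1]; s=snapshot('side')[:,:,::-1]
a=im[120:480,140:500]; b=cv2.resize(s[90:250,240:400],(440,440),interpolation=2)
a=cv2.resize(a,(360,360)); a=cv2.copyMakeBorder(a,0,80,0,0,0)
cv2.imwrite('pics/g1.png',np.hstack([a,b]))
```

```text
t 4.4 tcp [549.4 308.4 123.4] q [0.33 0.48 1.48 0.   1.18 1.81] F [-0.  -0.1 -5.6] grip 23.5 59.4
shift [0.0024 0.0017 0.0134] turn [-0.0001 -0.0003 -0.0001]
```

View pics/g1.png

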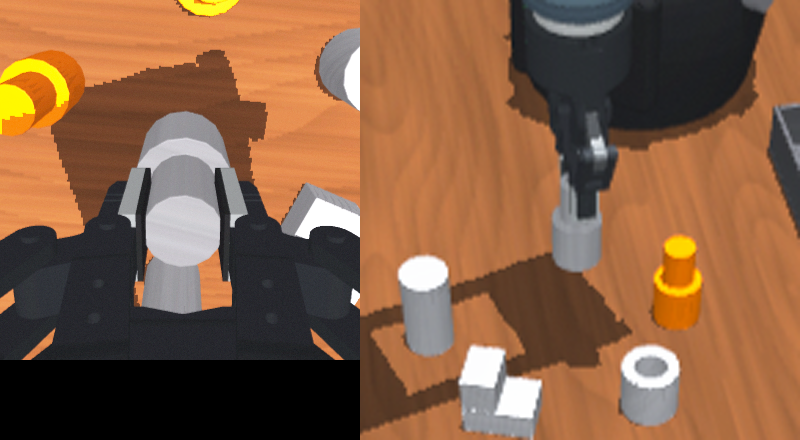

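The shaft is held upright on its spigot, with about 5.6 N of weight. I'm carrying it over to the caliper, raised.

step_arm([
  [[0, 0.1, -0.2], [0, 0, 0]],
  [[-0.04, 0.35, -0.3], [0, 0, 0]],
  [[-0.07, 0.58, -0.3], [0, 0, 0]],
  [[-0.1, 0.8, -0.3], [0, 0, 0]],
  [[-0.12, 0.98, -0.3], [0, 0, 0]],
])

```text
clock: 5.12
tcp_pos: [541.4, 59.4, 196.8]
eef_rot: [0.999, 0.047, -0.001, -0.0]
contact_force: [0.1, 0.4, -5.7]
grip_width: 23.6
grasp_force: 60.9
```

step_arm([
  [[-0.03, 0.22, 0], [0, 0, 0]],
  [[-0.06, 0.45, 0], [0, 0, 0]],
  [[-0.09, 0.7, 0], [0, 0, 0]],
  [[-0.11, 0.87, 0], [0, 0, 0]],
  [[-0.11, 0.91, 0], [0, 0, 0]],
])

```text
clock: 5.75
tcp_pos: [535.7, -170.5, 196.6]
eef_rot: [0.999, 0.045, -0.001, -0.0]
contact_force: [0.6, 1.0, -5.5]
grip_width: 24.0
grasp_force: 61.1
```

step_arm([
  [[0, 0, 0], [0, 0, 0]],
])

```text
clock: 5.88
tcp_pos: [536.0, -167.7, 196.9]
eef_rot: [0.999, 0.046, -0.001, -0.001]
contact_force: [-0.0, 0.4, -5.5]
grip_width: 23.5
grasp_force: 61.2
```

```bash
python3 -c "
from h import *
goto(535.3,-167.3,75)"
```

```text
t 5.88 tcp [ 536.  -167.7  196.9] q [-0.5   0.31  1.56  0.    1.28  0.98] F [-0.   0.4 -5.5] grip 23.5 61.2
shift [-0.0019 -0.0009  0.4874] turn [-0.0008  0.0008 -0.0009]
```

step_arm([
  [[-0.002, 0, 0.15], [0, 0, 0]],
  [[-0.002, 0, 0.3], [0, 0, 0]],
  [[-0.002, 0, 0.42], [0, 0, 0]],
  [[-0.002, 0, 0.47], [0, 0, 0]],
  [[-0.002, 0, 0.48], [0, 0, 0]],
])

```text
clock: 6.5
tcp_pos: [536.0, -166.4, 77.6]
eef_rot: [0.999, 0.048, -0.001, -0.0]
contact_force: [0.2, -0.6, -5.9]
grip_width: 23.4
grasp_force: 61.1
```

Run:
```python
from h import *
goto(535.3,-167.3,60.5)
W=cam('wrist'); im=snapshot('wrist')[:,:,::-1].copy(); S=cam('side'); s=snapshot('side')[:,:,::-1]
cv2.imwrite('pics/p1.png',np.hstack([cv2.resize(im,(440,330)),cv2.resize(s[280:460,280:440],(293,330),interpolation=2)]))
```

```text
t 6.5 tcp [ 536.  -166.4   77.6] q [-0.5   0.43  1.7   0.    1.01  0.98] F [ 0.2 -0.6 -5.9] grip 23.4 61.1
shift [-0.003   0.0033  0.0684] turn [-0.0004  0.0005  0.0004]
```

View pics/p1.png

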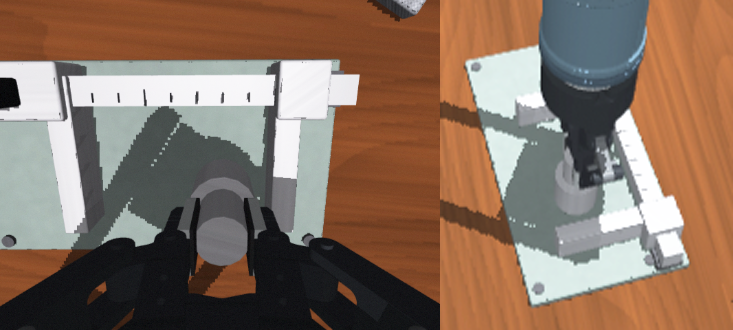

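The shaft hangs between the open jaws, nearer the fixed jaw and clear of it. I'm lowering it gently to contact.

step_arm([
  [[-0.002, 0, 0.03], [0, 0, 0]],
  [[-0.002, 0, 0.05], [0, 0, 0]],
  [[-0.002, 0, 0.06], [0, 0, 0]],
  [[-0.002, 0, 0.06], [0, 0, 0]],
])

```text
clock: 7.1
tcp_pos: [535.5, -167.7, 62.8]
eef_rot: [0.999, 0.047, -0.0, -0.0]
contact_force: [-0.4, 0.2, -5.5]
grip_width: 23.2
grasp_force: 61.1
```

step_arm([
  [[0, 0, 0.005], [0, 0, 0]],
  [[0, 0, 0.005], [0, 0, 0]],
])

```text
clock: 7.35
tcp_pos: [535.6, -167.7, 61.8]
eef_rot: [0.999, 0.047, 0.0, 0.0]
contact_force: [0.6, 0.1, -5.9]
grip_width: 23.5
grasp_force: 61.1
```

step_arm([
  [[0, 0, 0.004], [0, 0, 0]],
  [[0, 0, 0.004], [0, 0, 0]],
])

```text
clock: 7.6
tcp_pos: [535.6, -167.6, 60.7]
eef_rot: [0.999, 0.047, -0.0, -0.0]
contact_force: [0.0, -0.0, -5.7]
grip_width: 23.8
grasp_force: 61.1
```

step_arm([
  [[0, 0, 0.004], [0, 0, 0]],
  [[0, 0, 0.004], [0, 0, 0]],
])

```text
clock: 7.85
tcp_pos: [535.6, -167.7, 59.7]
eef_rot: [0.999, 0.047, 0.0, 0.0]
contact_force: [0.4, -0.0, -5.6]
grip_width: 23.6
grasp_force: 61.1
```

step_arm([
  [[0, 0, 0.002], [0, 0, 0]],
  [[0, 0, 0.002], [0, 0, 0]],
])

```text
clock: 8.1
tcp_pos: [535.7, -167.7, 59.7]
eef_rot: [0.999, 0.047, 0.0, 0.0]
contact_force: [-1.7, 0.4, -0.6]
grip_width: 23.5
grasp_force: 61.7
```

The plate now carries the weight, at TCP z 59.7. Releasing and rising.

step_arm([
  [[0, 0, 0], [0, 0, 0]],
  [[0, 0, 0], [0, 0, 0]],
  [[0, 0, 0], [0, 0, 0]],
  [[0, 0, -0.05], [0, 0, 0]],
  [[0, 0, -0.15], [0, 0, 0]],
], claw=0.55)

```text
clock: 8.72
tcp_pos: [535.0, -167.4, 97.0]
eef_rot: [0.999, 0.047, -0.001, -0.001]
contact_force: [-0.2, 0.2, -0.5]
grip_width: 46.7
grasp_force: 0.0
```

step_arm([
  [[0, 0, -0.2], [0, 0, 0]],
  [[0, 0, -0.3], [0, 0, 0]],
  [[0, 0, -0.3], [0, 0, 0]],
])

```text
clock: 9.1
tcp_pos: [537.2, -168.5, 175.1]
eef_rot: [0.999, 0.047, 0.003, 0.002]
contact_force: [0.2, -0.4, 0.1]
grip_width: 47.0
grasp_force: 0.0
```

Run:
```python
from h import *
goto(587.2,-36.5,150)
W=cam('wrist'); im=snapshot('wrist')[:,:,::-1]
cv2.imwrite('pics/r1.png',im)
print('tab',proj(W,[587.2,-36.5,90]),'shaft top',proj(W,[534.8,-168,85]),'foot',proj(W,[534.8,-168,50]))
```

```text
t 9.1 tcp [ 537.2 -168.5  175.1] q [-0.5   0.32  1.59 -0.    1.22  0.97] F [ 0.2 -0.4  0.1] grip 47.0 0.0
shift [ 0.2485 -0.507   0.0998] turn [ 0.0017 -0.0025 -0.0001]
tab [[ 81.39275051 133.70658954]] shaft top [[319.97621076 247.24802954]] foot [[320.08044012 231.68929043]]
```

View pics/r1.png

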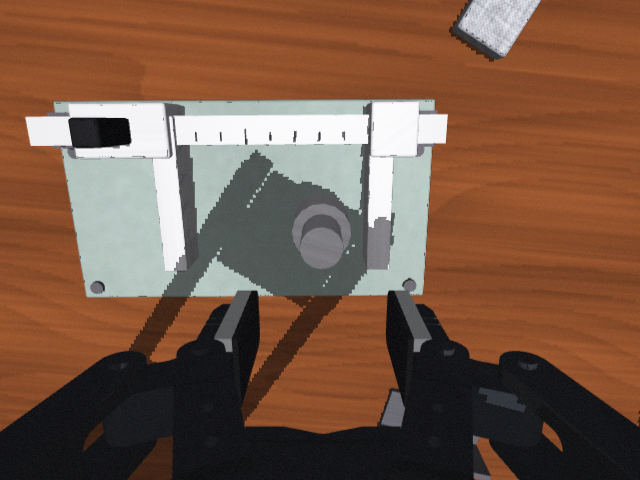

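The shaft stands alone at (321,241). The tab's top is at about (84,132), against a predicted (81,134). I'm moving above the tab.

step_arm([
  [[0.12, -0.24, 0], [0, 0, 0]],
  [[0.24, -0.48, 0], [0, 0, 0]],
  [[0.248, -0.503, 0.05], [0, 0, 0]],
  [[0.248, -0.503, 0.1], [0, 0, 0]],
  [[0.248, -0.503, 0.1], [0, 0, 0]],
])

```text
clock: 9.78
tcp_pos: [583.7, -37.5, 144.4]
eef_rot: [0.999, 0.047, -0.002, -0.0]
contact_force: [-0.1, -0.7, -0.5]
grip_width: 46.9
grasp_force: 0.0
```

Run:
```python
from h import *
goto(587,-37.3,61)
W=cam('wrist'); im=snapshot('wrist')[:,:,::-1]
g=cv2.cvtColor(im,cv2.COLOR_BGR2GRAY)
u=proj(W,[587.2,-36.5,90])[0]; print(u,'shaft',proj(W,[534.8,-168,85]))
x,y=u.astype(int); cv2.imwrite('pics/t1.png',cv2.resize(im[max(0,y-120):y+120,max(0,x-160):x+160],(640,480)))
```

```text
t 9.78 tcp [583.7 -37.5 144.4] q [-0.25  0.39  1.57 -0.    1.19  1.22] F [-0.1 -0.7 -0.5] grip 46.9 0.0
shift [0.0147 0.0007 0.3336] turn [-0.0004  0.0022 -0.0005]
[320.31857202 256.02918165] shaft [[549.4669117  363.84581903]]
```

View pics/t1.png

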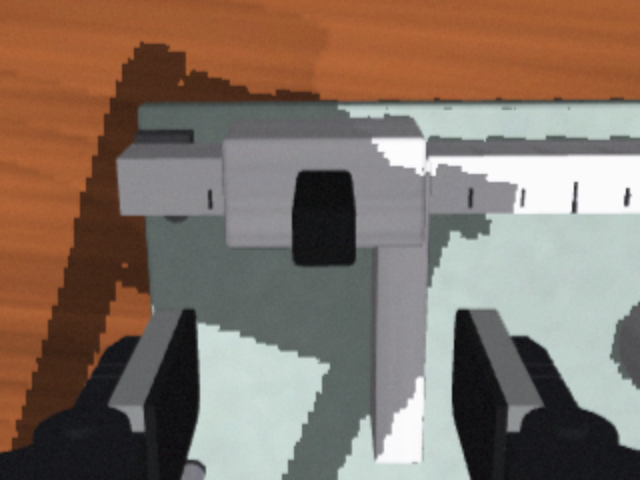

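The tab's top centre is at about (322,254), within 1 mm of the estimate. I'm descending to straddle it.

step_arm([
  [[0.017, 0.001, 0.1], [0, 0, 0]],
  [[0.017, 0.001, 0.2], [0, 0, 0]],
  [[0.017, 0.001, 0.29], [0, 0, 0]],
  [[0.017, 0.001, 0.325], [0, 0, 0]],
  [[0.017, 0.001, 0.325], [0, 0, 0]],
])

```text
clock: 10.45
tcp_pos: [589.6, -37.4, 65.5]
eef_rot: [0.999, 0.046, -0.0, -0.0]
contact_force: [0.0, -0.1, 0.6]
grip_width: 46.9
grasp_force: 0.0
```

step_arm([
  [[0, 0, 0], [0, 0, 0]],
  [[0, 0, 0], [0, 0, 0]],
  [[0, 0, 0], [0, 0, 0]],
  [[0, 0, 0], [0, 0, 0]],
  [[0, 0, 0], [0, 0, 0]],
], claw=0, force=30)

```text
clock: 11.08
tcp_pos: [590.5, -36.7, 66.7]
eef_rot: [0.999, 0.047, 0.001, 0.0]
contact_force: [-0.1, -0.3, 5.7]
grip_width: 15.6
grasp_force: 32.3
```

Run:
```python
from h import *
o=readout.observe()['tcp_pos']; c,s=np.cos(YAW),np.sin(YAW)
d=o[:2]-[533.07,-154.6]; yc=-s*d[0]+c*d[1]; print('tab cal x,y',c*d[0]+s*d[1],yc,'gap',yc-32+45,'travel to 40:',yc-27)
e=o-[0,0,0]; goto(*(o[:2]-(yc-27)*np.array([-s,c])),o[2])
```

```text
tab cal x,y 68.29883488278602 111.8996936282449 gap 124.8996936282449 travel to 40: 84.8996936282449
t 11.07 tcp [590.5 -36.7  66.7] q [-0.25  0.48  1.64 -0.    1.02  1.23] F [-0.1 -0.3  5.7] grip 15.6 32.3
shift [0.000e+00 3.396e-01 3.000e-04] turn [ 0.0005 -0.0009 -0.    ]
```

step_arm([
  [[0, 0.03, 0], [0, 0, 0]],
  [[0, 0.08, 0], [0, 0, 0]],
  [[0, 0.14, 0], [0, 0, 0]],
  [[0, 0.19, 0], [0, 0, 0]],
  [[0, 0.22, 0], [0, 0, 0]],
])

```text
clock: 11.7
tcp_pos: [596.0, -91.5, 66.7]
eef_rot: [0.999, 0.047, 0.001, 0.0]
contact_force: [0.9, 1.9, 3.4]
grip_width: 15.1
grasp_force: 32.3
```

step_arm([
  [[0, 0.015, 0], [0, 0, 0]],
  [[0, 0.03, 0], [0, 0, 0]],
  [[0, 0.045, 0], [0, 0, 0]],
  [[0, 0.06, 0], [0, 0, 0]],
  [[0, 0.07, 0], [0, 0, 0]],
])

```text
clock: 12.32
tcp_pos: [597.7, -108.5, 66.7]
eef_rot: [0.999, 0.047, 0.001, 0.0]
contact_force: [-0.1, 2.3, 6.2]
grip_width: 15.4
grasp_force: 32.2
```

step_arm([
  [[0, 0.006, 0], [0, 0, 0]],
  [[0, 0.012, 0], [0, 0, 0]],
  [[0, 0.018, 0], [0, 0, 0]],
  [[0, 0.024, 0], [0, 0, 0]],
  [[0, 0.03, 0], [0, 0, 0]],
])

```text
clock: 12.95
tcp_pos: [598.3, -114.9, 66.8]
eef_rot: [0.999, 0.047, 0.001, -0.001]
contact_force: [0.8, 4.0, 6.1]
grip_width: 15.4
grasp_force: 32.3
```

```bash
cat >> h.py <<'E'
def gap():
    o=readout.observe(); c,s=np.cos(YAW),np.sin(YAW); d=o['tcp_pos'][:2]-[533.07,-154.6]
    F=o['contact_force']; print('gap est',-s*d[0]+c*d[1]+13,'Fcal y',-s*F[0]+c*F[1],'x',c*F[0]+s*F[1],F.round(1),o['clock'],o['grip_width'],o['grasp_force'])
E
python3 -c "
from h import *
gap()"
```

```text
gap est 46.35876537088942 Fcal y 3.9235339180805715 x 1.1807426516436406 [0.8 4.  6.1] 12.95 15.372807521952417 32.316674888134
```

The force rose to 4 N, so the shaft is being slid along. I'm continuing slowly.

step_arm([
  [[0, 0.004, 0], [0, 0, 0]],
  [[0, 0.008, 0], [0, 0, 0]],
  [[0, 0.012, 0], [0, 0, 0]],
  [[0, 0.015, 0], [0, 0, 0]],
  [[0, 0.018, 0], [0, 0, 0]],
])

```text
clock: 13.58
tcp_pos: [598.7, -119.4, 66.7]
eef_rot: [0.999, 0.047, 0.001, -0.001]
contact_force: [1.3, 3.5, 6.0]
grip_width: 15.4
grasp_force: 32.3
```

step_arm([
  [[0, 0.003, 0], [0, 0, 0]],
  [[0, 0.006, 0], [0, 0, 0]],
  [[0, 0.006, 0], [0, 0, 0]],
])

```text
clock: 13.95
tcp_pos: [598.9, -121.0, 66.8]
eef_rot: [0.999, 0.047, 0.001, -0.0]
contact_force: [0.4, 4.6, 5.6]
grip_width: 15.5
grasp_force: 32.3
```

step_arm([
  [[0, 0.003, 0], [0, 0, 0]],
  [[0, 0.005, 0], [0, 0, 0]],
  [[0, 0.005, 0], [0, 0, 0]],
])

```text
clock: 14.32
tcp_pos: [599.0, -121.9, 66.7]
eef_rot: [0.999, 0.047, 0.001, -0.001]
contact_force: [0.1, 3.8, 5.7]
grip_width: 15.5
grasp_force: 32.3
```

step_arm([
  [[0, 0.003, 0], [0, 0, 0]],
  [[0, 0.005, 0], [0, 0, 0]],
  [[0, 0.005, 0], [0, 0, 0]],
])

```text
clock: 14.7
tcp_pos: [599.0, -122.0, 66.7]
eef_rot: [0.999, 0.047, 0.001, -0.001]
contact_force: [1.2, 10.3, 7.9]
grip_width: 15.2
grasp_force: 32.5
```

It stalls at y -122.0 (gap about 40 mm) with 10 N, so both jaws bear on the foot. I'll press slightly more and hold.

step_arm([
  [[0, 0.002, 0], [0, 0, 0]],
  [[0, 0.003, 0], [0, 0, 0]],
  [[0, 0.003, 0], [0, 0, 0]],
  [[0, 0.003, 0], [0, 0, 0]],
  [[0, 0.003, 0], [0, 0, 0]],
])

```text
clock: 15.32
tcp_pos: [599.0, -122.0, 66.7]
eef_rot: [0.999, 0.047, 0.001, -0.002]
contact_force: [0.9, 11.5, 8.5]
grip_width: 15.5
grasp_force: 32.5
```

step_arm([
  [[0, 0, 0], [0, 0, 0]],
  [[0, 0, 0], [0, 0, 0]],
  [[0, 0, 0], [0, 0, 0]],
  [[0, 0, 0], [0, 0, 0]],
  [[0, 0, 0], [0, 0, 0]],
])

```text
clock: 15.95
tcp_pos: [599.0, -122.0, 66.7]
eef_rot: [0.999, 0.047, 0.001, -0.002]
contact_force: [0.2, 11.7, 7.5]
grip_width: 14.7
grasp_force: 32.5
```

```bash
python3 -c "
from h import *
gap()"
```

```text
gap est 39.16969258159005 Fcal y 11.647334000125543 x 1.298387047796521 [ 0.2 11.7  7.5] 15.95 14.734518393262633 32.53346532583237
```

Held at about 11.6 N for over a second. Letting go and rising straight up.

step_arm([
  [[0, 0, 0], [0, 0, 0]],
  [[0, 0, 0], [0, 0, 0]],
  [[0, 0, 0], [0, 0, 0]],
  [[0, 0, 0], [0, 0, 0]],
], claw=0.5)

```text
clock: 16.45
tcp_pos: [598.0, -125.6, 65.3]
eef_rot: [0.999, 0.047, -0.0, 0.0]
contact_force: [0.6, 0.4, 0.3]
grip_width: 42.3
grasp_force: 0.0
```

step_arm([
  [[0, -0.004, -0.08], [0, 0, 0]],
  [[0, -0.004, -0.2], [0, 0, 0]],
  [[0, -0.004, -0.35], [0, 0, 0]],
  [[0, -0.004, -0.4], [0, 0, 0]],
  [[0, -0.004, -0.4], [0, 0, 0]],
])

```text
clock: 17.08
tcp_pos: [598.4, -124.6, 166.0]
eef_rot: [0.999, 0.047, 0.001, 0.0]
contact_force: [0.3, 0.7, -0.5]
grip_width: 42.8
grasp_force: 0.0
```

step_arm([
  [[-0.1, -0.25, 0], [0, 0, 0]],
  [[-0.2, -0.5, 0], [0, 0, 0]],
  [[-0.25, -0.7, 0], [0, 0, 0]],
  [[-0.25, -0.7, 0], [0, 0, 0]],
])

```text
clock: 17.58
tcp_pos: [516.1, 47.8, 163.7]
eef_rot: [0.999, 0.05, -0.002, -0.001]
contact_force: [1.3, -0.8, 0.5]
grip_width: 42.4
grasp_force: 0.0
```

Run:
```python
from h import *
a=snapshot('side')[:,:,::-1][280:460,280:440]; t=snapshot('top')[:,:,::-1][175:285,345:510]
cv2.imwrite('pics/f1.png',np.hstack([cv2.resize(a,(355,400),interpolation=2),cv2.resize(t,(440,400),interpolation=2)]))
gap()
```

```text
gap est 212.5599152206912 Fcal y -0.9869316180118138 x 1.2175918299444375 [ 1.3 -0.9 -0.8] 17.675 42.81936045349926 0.0
```

View pics/f1.png

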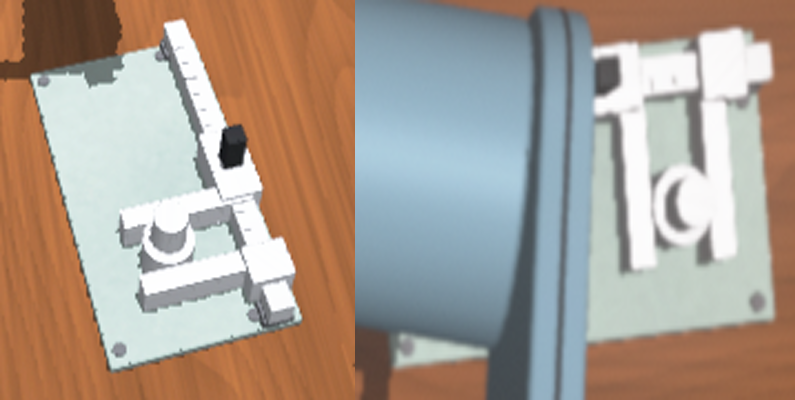

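Both views show the shaft upright with the jaws on either side of its foot: side at about (168,235), top at about (685,205). The arm is clear, so I'm handing in.

```bash
python3 -c "
from workcell import ctrl
print(ctrl.job_done())"
```

```text
the job is handed in; nothing more can be done
None
```

The shaft stands upright, foot down, on the caliper plate with both jaws shut on its foot; I pressed the jaw at about 11.6 N for over a second, let go, and handed the job in at about 17.7 s (no verdict was returned).

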